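Refit the star wheel of a vial feeder on its drive studs

TASK

The vial feeder has been cleaned and its star wheel has to go back on. Two torn-off vial caps still lie on the feeder's deck where the wheel would foul them: put both in the empty white basket, then set the wheel over the centre pin of the drive, handle up, and turn it until its four holes find the four studs and it sits fully home and level on the flange. Leave the wheel released, and leave the vials, swabs, swab carton and roll of tape where they are.

Things in the scene. Friction and masses are not known exactly. Their poses are not given: they have to be found in the camera images.
- drive: The vial feeder: a low white bench unit, 200 x 210 mm, fixed; bare metal deck on top, 55 mm above the worktop. Origin: centre of its underside; x points to its back, away from the controls on its front, z up. A round spindle flange, 88 mm across, rises 5 mm from the middle of the deck. The gearbox holds the spindle still unless twisted with more than 0.6 N m: light pressure on the studs does not.
- drive_seat (a point): Centre of the flange face, 60 mm above the worktop; the centre of the wheel's underside belongs here. Four studs, 8 mm across, 14 mm tall, bevelled tips, stand evenly on a 64 mm circle round it. The spindle stops at any angle: where the studs point is NOT given (this frame is the feeder's) and must be seen or felt for; with four of them a quarter turn of the wheel covers every case.
- pin_tip (a point): Tip of the round centre pin, which stands 28 mm above the flange face on the spindle axis: 16 mm across, its top 8 mm tapered to 7 mm.
- guide_mid (a point): Middle of the vial guide behind the wheel's place: two bent steel rods on posts, 36 mm above the deck, along an arc of 86 mm inner radius round the pin, 50 degrees to either side of the feeder's x axis. Fixed.
- wheel_grip (a point): Middle of the star wheel's handle, half-way up the bar, 51 mm above the wheel's underside; z is the wheel's axis, up. The handle is a straight black bar along the wheel's x axis, 88 mm long, 14 mm wide and 14 mm tall, carried clear of the disc on two 10 mm posts 36 mm either side of its middle: the middle 60 mm are free to grip.
- wheel_bore (a point): Centre of the underside of the star wheel: a loose grey disc, 156 mm across, 12 mm thick, about 0.4 kg, eight vial pockets in its rim, an 18 mm bore, four 10.5 mm holes on a 64 mm circle, 45 degrees from the handle bar. Over the pin but out of line it rests on the studs, 14 mm too high; in line (within 2 degrees) it drops home by its own weight unless held up. Starts flat, handle up.
- cap_a_mid (a point): Centre of one torn-off vial cap lying on the deck: a round cap of 22 mm diameter and 10 mm tall, 10 g, flat on its base, this point 5 mm above it.
- cap_b_mid (a point): Centre of the other torn-off vial cap, alike.
- basket: The empty white slotted plastic basket, open at the top, loose on the worktop: 213 (its x) x 153 (its y) x 65 mm tall; inner floor 184 x 124 mm, 2 mm above the origin, which is the centre of its underside. z up.
- vial_left: A standing glass vial, 22 mm across, 47 mm tall; origin at the centre of its base. Leave alone.
- vial_right: A second such vial beside it. Leave alone.
- swabs: A small banded stack of swab sachets, 50 x 50 x 9 mm, lying in front of the feeder; origin under its centre. Leave alone.
- swab_carton: A small upright carton of swabs, 55 x 60 x 90 mm; origin under its centre. Leave alone.
- tape: A roll of packing tape lying flat, 94 mm across, 48 mm tall, to the right of the feeder; origin under its centre. Leave alone.
There are look-alikes about, which are no part of the job. What is shaped like the part that bears wheel_grip but orange is not meant.

How it is judged:
By the outcome, as a careful person would: the job done as asked, in the order asked, and still so for the second after the job is handed in, with the robot touching nothing.
It also fails if it takes over 64 s, if anything falls off the work surface, if the arm or the gripper's body presses on something with over 40 N, if the wrist force passes 120 N, or if a joint passes its speed limit or range.

ROBOT

A 7-joint arm with a two-finger parallel gripper is mounted at the origin on the work surface; the furniture and walls round the work are solid. World frame = base frame: x ahead of the robot, y to its left, z up, the work surface at z = 0. Lengths are in mm, angles in degrees, forces in N, time in s.
With the tool pointing down it reaches from about 425 to 950 mm from the base axis. Payload 4.7 kg.
Tool frame: the origin (TCP) lies on the centre line of the jaws, within the pads' length; the fingertips stand 8 mm ahead of it and the grasp point (between the pads) lies 11 mm behind it (ctrl.tip_reach is the distance from the TCP to the fingertips, in mm); z points along the fingers, y is the direction in which the jaws open and shut (so a half turn about z gives the same grasp; the last joint's range is limited). The gripper opens to 85 mm and grips with 20 to 120 N. Pads are 22 mm wide; open, the fingers measure 114 mm over their backs; the gripper's body (76 mm by 85 mm) begins 54 mm behind the grasp point. The pads swing forward as they close: fully open they stand 13 mm farther back than shut.
Start: joints at [62.916, 26.849, -2.785, 87.806, 1.381, 65.374, -4.715], TCP at [289.874, -609.607, 239.335] pointing down, gripper open.
Joint ranges: [-148.3, 148.3], [-19.14, 114.17], [-79.39, 73.82], [5.75, 140.21], [-59.74, 239.74], [12.07, 113.84], [-152.46, 152.46]. Speed limits (degrees/s): [147.25, 147.25, 180, 180, 180, 180, 180].

INTERFACE

Orientations are given as [roll, pitch, yaw] about the fixed x, y, z axes, in that order (R = Rz(yaw) Ry(pitch) Rx(roll)).
In Python, from cell import monitor, cams, order, ctrl gives the robot as it stands. The module is installed in compiled form; this text tells all that it offers.
- The arm moves only by the tool drive_tool, never from a script. Its argument "motion" is one flat list of numbers, 7 for each row, row after row: the opening in per cent of the stroke, from 0 (shut) to 100 (fully open), then the shift along the tool's x, y, z in cm, then the turn, a rotation vector about the tool's x, y, z in degrees. In form: [fingers, dx, dy, dz, wx, wy, wz, fingers, dx, dy, dz, wx, wy, wz, ...]. A call has 1 to 5 rows; each row is the pose to reach, as a shift and turn from the pose commanded when the call began, along the tool's axes at that moment; what a row does not reach only later rows make up. A row lasts 1/10 s, in which the tool goes at most 50 mm and 8.59 degrees, less where a joint would pass 70% of its speed; a pose out of reach is approached as far as the arm can. A call with a gripper value outside its range is refused whole. The fingers move at their own pace and stop on an object; "squeeze" is the grip in N (left out, the last holds). Time passes only in rows, so rows that repeat a pose let the fingers close. It gives the time, the measured TCP pose, the force and the opening at its end, in the units of the state.
- monitor.sense(): the state, without advancing time (a new reading comes with each control period).
- cams.capture(name): name is "scene" or "top"; returns a dict with "image" (480x640x3 uint8, blue, green, red), "range_z" (480x640 float32, mm along the optical axis (not along the pixel's ray), 0 where there is no reading), "fx", "fy", "cx", "cy" (pixels), "k1" (the pictures are not rectified: a ray, as slopes to the right and down, at radius r is drawn at 1 + k1 r^2 times it, then the intrinsics apply), "position" and "orientation" of the camera in the world. Camera axes: x right, y up, looking along -z (the intrinsics and any distortion apply to the point x, -y, -z); pixel columns grow to the right and rows downward; lengths in mm; the calibration is good to about 2 mm. A picture is of the moment at which its call begins.
- order.finish_job(): hands the job in, once; it reports no verdict.
The state is a dict: "time": time; "q": joint angles; "qvel": joint speeds; "joint_torque": joint torques, N m; "ee_pos": TCP position; "orientation": TCP orientation; "ft_force": force on the tool from outside, world axes, zero at the start; "torque": the same for the moment, N m; "finger_gap": finger opening in mm.
Only numpy, scipy, OpenCV 4.12 (cv2) and the standard library are available. Lean on these libraries where they do the work, as an engineer would, in place of code of your own. Each camera call takes 0.05 s, during which the arm holds its last target. There are 200 camera calls.

## Working session

There is one attempt and no reset: what is moved stays moved. The work goes in short steps, Python scripts to look and compute and a tool call to move; the robot and the scene stay as the last step left them, time stands still between calls to the robot, and variables do not carry over. Pictures are saved under pics/ and viewed, about 8 in all and at most 12, crops included, and the job is handed in when it is done.

Besides the shell and the picture viewer there is one more tool, called after "Emit:" by a JSON object that holds its "method" and its "body", one argument or row to a line. drive_tool: Moves the arm, as the interface text tells. Its arguments: {"type":"object","properties":{"motion":{"type":"array","items":{"type":"number"}},"squeeze":{"type":"number"}},"required":["motion"]}

```bash
mkdir -p pics
cat > h.py <<'E'
import numpy as np, cv2
from cell import monitor,cams,order,ctrl
from scipy.spatial.transform import Rotation as R
def cap(n):
    c=cams.capture(n); np.savez('%s.npz'%n,**{k:np.array(v) for k,v in c.items()}); return c
def ld(n): return dict(np.load('%s.npz'%n))
def rot(c):
    o=np.array(c['orientation'],float)
    if o.shape==(3,3): return o
    return R.from_euler('xyz',o,degrees=True).as_matrix() if o.size==3 else R.from_quat(o).as_matrix()
def ray(c,u,v):
    x=(u-c['cx'])/c['fx'];y=(v-c['cy'])/c['fy'];a,b=x,y
    for _ in range(10):
        s=1+c['k1']*(a*a+b*b);a,b=x/s,y/s
    return np.array([a,-b,-1.0])
def px(c,u,v,z=None):
    "world point at pixel: by depth, or on plane z"
    d=rot(c)@ray(c,u,v);p=np.array(c['position'],float)
    t=(z-p[2])/d[2] if z is not None else float(c['range_z'][int(round(v)),int(round(u))])
    return p+t*d
def proj(c,P):
    q=rot(c).T@(np.array(P,float)-np.array(c['position'],float));a,b=q[0]/-q[2],-q[1]/-q[2]
    s=1+c['k1']*(a*a+b*b);return c['cx']+c['fx']*a*s,c['cy']+c['fy']*b*s
def crop(c,u0,v0,u1,v1,f,name):
    cv2.imwrite('pics/'+name,cv2.resize(c['image'][v0:v1,u0:u1],None,fx=f,fy=f,interpolation=cv2.INTER_CUBIC))
def delta(P):
    "shift in tool axes cm"
    s=monitor.sense();return R.from_euler('xyz',s['orientation'],degrees=True).as_matrix().T@(np.array(P)-s['ee_pos'])/10
E
python3 - <<'E'
from h import *
s=monitor.sense();print(s)
for n in('top','scene'):
    c=cap(n);print(n,{k:c[k] for k in c if k not in('image','range_z')});cv2.imwrite('pics/%s0.png'%n,c['image'])
E
```

```text
{'time': 0.0, 'q': array([62.91723556, 26.89596771, -2.78456589, 87.8754549 ,  1.37995107,
       65.37525698, -4.71762519]), 'qvel': array([ 0.06539965,  0.05126395, -0.00506368, -0.13628663,  0.06511645,
       -0.07548038,  0.0141654 ]), 'joint_torque': array([-1.92236030e-04, -5.10305822e+01, -4.68589319e-02, -2.37706518e+01,
        1.05957847e-02,  7.69552047e-03,  2.78051715e-05]), 'ee_pos': array([ 289.58195128, -609.07920182,  238.26437608]), 'orientation': array([-1.79886889e+02,  3.34422594e-03,  2.54264615e+01]), 'ft_force': array([-0.2552798 , -0.65551891,  0.39766153]), 'torque': array([-0.04566011, -0.0475204 , -0.03616354]), 'finger_gap': 85.27748790910454}
top {'fx': 459.77079077004134, 'fy': 459.77079077004134, 'cx': 316.3567695754215, 'cy': 236.4575733042144, 'k1': 0.037086169776514626, 'position': array([ 287.9969752 ,   36.82083986, 1352.00370208]), 'orientation': array([  9.48970616,  -0.72161426, -89.93992954])}
scene {'fx': 493.08550841627476, 'fy': 493.08550841627476, 'cx': 317.98523571648724, 'cy': 242.310940409061, 'k1': 0.004653222455067117, 'position': array([ 657.17115547, -632.67905993, 1006.7787575 ]), 'orientation': array([36.21483589, -0.66355202, 13.76824045])}
```

View pics/top0.png

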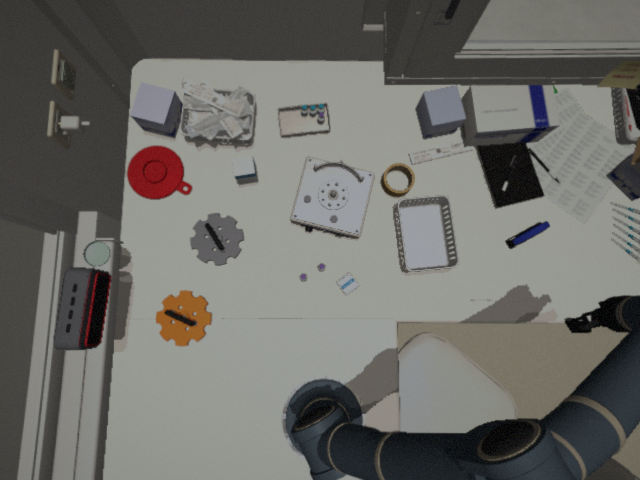

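View pics/scene0.png

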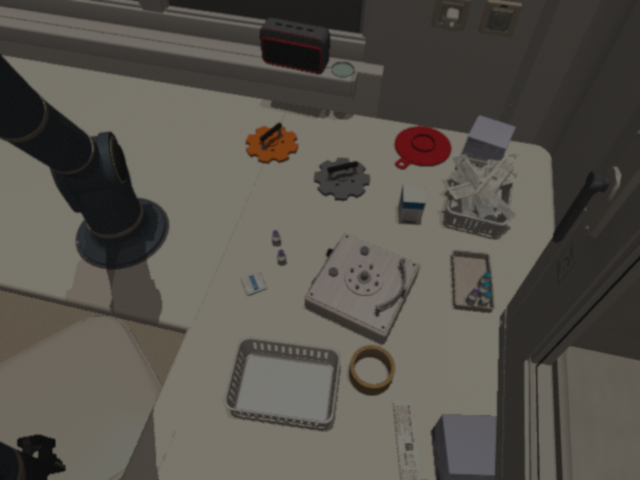

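The top view shows the feeder at (333,196), the grey wheel at (217,238), its orange look-alike at (184,318), the empty basket at (425,234) and the full basket at (218,112). There are vials at (303,277) and (321,267). Next I'll enlarge the deck and the wheel.

Run:
```python
from h import *
a=ld('top');b=ld('scene')
def rs(c,u0,v0,u1,v1):return cv2.resize(c['image'][v0:v1,u0:u1],(400,400),interpolation=cv2.INTER_CUBIC)
im=np.vstack([np.hstack([rs(a,285,150,385,250),rs(b,300,225,425,350)])])
cv2.imwrite('pics/c1.png',cv2.convertScaleAbs(im,alpha=1.3))
for n,u,v in [('feeder',333,196),('wheel',217,238),('bask',425,234)]: print(n,px(a,u,v))
print(proj(a,[600,0,60]))
```

```text
feeder [618.02806115 -26.33036977  78.36721937]
wheel [499.20155975 303.12908106  56.78836168]
bask [ 522.79066638 -304.9496442    -1.6912579 ]
(np.float64(323.59504194508685), np.float64(203.64531174249743))
```

View pics/c1.png

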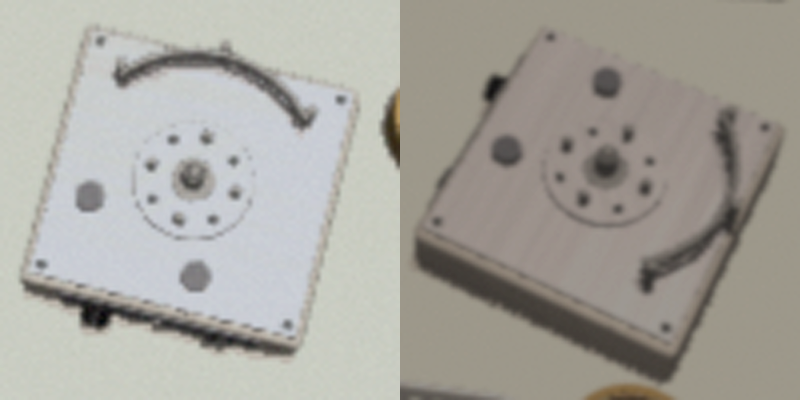

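Run:
```python
from h import *
a=ld('top');b=ld('scene')
T=lambda x,y:(285+(x+.5)/4-.5,150+(y+.5)/4-.5); S=lambda x,y:(300+(x-400+.5)/3.2-.5,225+(y+.5)/3.2-.5)
print('screws T');q=[px(a,*T(*p),55) for p in[(100,41),(341,99),(288,324),(41,265)]];print(np.round(q,1),np.mean(q,0))
q2=[px(b,*S(*p),55) for p in[(550,37),(765,127),(666,327),(436,221)]];print(np.round(q2,1),np.mean(q2,0))
print('caps T',[np.round(px(a,*T(*p),65),1) for p in[(90,196),(195,276)]])
print('caps S',[np.round(px(b,*S(*p),65),1) for p in[(607,81),(507,149)]])
f=np.mean(q,0)[:2]
st=[px(b,*S(*p),72) for p in[(567,144),(628,131),(646,186),(583,197)]]
m=np.mean(st,0);print('studs',np.round(st,1),m)
for p in st: d=p-m;print(np.hypot(*d[:2]),np.degrees(np.arctan2(d[1],d[0]))%90)
print('pin top T',px(a,*T(195,176),88),'S',px(b,*S(607,158),88))
# studs in top for hypotheses
for p in m[:2]+np.zeros((1,2)): pass
def blob(c,u0,v0,u1,v1,z,f):
    g=c['image'][v0:v1,u0:u1].max(2);return g
crop_=lambda c,u0,v0,u1,v1,s:cv2.resize(c['image'][v0:v1,u0:u1],(s,s),interpolation=cv2.INTER_CUBIC)
im=np.hstack([crop_(a,182,203,252,273,400),crop_(b,305,140,385,220,400)]);cv2.imwrite('pics/c2.png',cv2.convertScaleAbs(im,alpha=1.5))
```

```text
screws T
[[ 732.9   40.7   55. ]
 [ 689.6 -135.8   55. ]
 [ 522.2  -94.8   55. ]
 [ 564.7   82.6   55. ]] [627.35651512 -26.799121    55.        ]
[[ 564.5   81.6   55. ]
 [ 732.6   40.1   55. ]
 [ 688.8 -135.7   55. ]
 [ 520.4  -94.5   55. ]] [626.58942537 -27.11888769  55.        ]
caps T [array([613.4,  47.5,  65. ]), array([555. , -27.7,  65. ])]
caps S [array([614.2,  44.9,  65. ]), array([556.2, -30.8,  65. ])]
studs [[597.2 -20.8  72. ]
 [637.1   0.7  72. ]
 [657.2 -41.4  72. ]
 [616.5 -60.8  72. ]] [627.00607481 -30.55500858  72.        ]
31.39923252811972 71.82505283311858
32.82133136975339 72.1562869481199
32.11308777754818 70.35059501353703
31.998591449813627 70.90559182218878
pin top T [622.45334436 -26.94760346  88.        ] S [627.27442968 -35.74690483  88.        ]
```

View pics/c2.png

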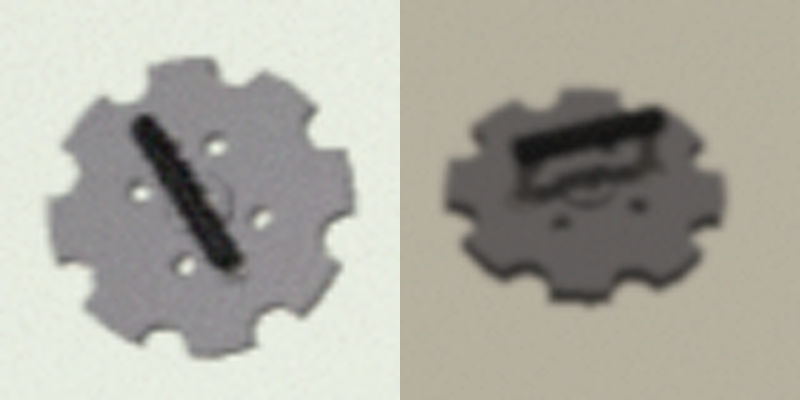

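The left crop (top camera) shows the grey wheel with its black bar from (143,123) to (230,262) and its holes at (217,147), (138,192), (184,265) and (262,219). This is the grey wheel, not the orange one at (184,318), so it is the one meant. In the earlier crop, the raised studs are in the scene half at (567,145), (628,133), (645,187) and (583,198). The smaller dots between them are flat.

Run:
```python
from h import *
a=ld('top');b=ld('scene')
T=lambda x,y:(182+(x+.5)/5.714-.5,203+(y+.5)/5.714-.5); S=lambda x,y:(305+(x-400+.5)/5-.5,140+(y+.5)/5-.5)
h=[px(a,*T(*p),6) for p in[(217,147),(138,192),(184,265),(262,219)]];m=np.mean(h,0);print('wheel c',m)
for p in h: d=p-m;print(np.hypot(*d[:2]),np.degrees(np.arctan2(d[1],d[0])))
e=[px(a,*T(*p),58) for p in[(143,123),(230,262)]];d=e[0]-e[1];print('bar T',np.mean(e,0),np.hypot(*d[:2]),np.degrees(np.arctan2(d[1],d[0])))
e=[px(b,*S(*p),58) for p in[(524,145),(656,115)]];d=e[0]-e[1];print('bar S',np.mean(e,0),np.hypot(*d[:2]),np.degrees(np.arctan2(d[1],d[0])))
s=monitor.sense();print(ctrl.tip_reach)
# basket rim/floor
print('basket floor T',[np.round(px(a,u,v,2),0) for u,v in[(400,206),(446,203),(450,263),(405,267)]])
print(R.from_euler('xyz',s['orientation'],degrees=True).as_matrix().round(3))
```

```text
wheel c [505.7597182  314.56597785   6.        ]
31.735477029886113 -13.65280969670118
33.012432733196526 77.68477366268142
31.803206521510354 166.9335184160497
32.688698657532946 -102.18614656386255
bar T [504.07712055 310.97019161  58.        ] 83.47764810647331 33.11254376486313
bar S [505.96910242 309.97112302  58.        ] 75.56108405659161 -148.16931760119712
8.0
basket floor T [array([ 608., -232.,    2.]), array([ 617., -371.,    2.]), array([ 436., -374.,    2.]), array([ 423., -241.,    2.])]
[[ 0.903  0.429 -0.001]
 [ 0.429 -0.903  0.002]
 [-0.    -0.002 -1.   ]]
```

Emit:
{"method": "drive_tool", "body": {
  "motion": [55,3.8,-3,0,0,0,0,55,7.6,-6,0,0,0,0,55,11.4,-9,0,0,0,0,55,15.2,-12,0,0,0,0,55,19,-15,0,0,0,0],
  "squeeze": 30
}}

```text
time: 0.6
ee_pos: [397.4, -390.6, 239.0]
orientation: [-180.0, 0.0, 25.4]
ft_force: [0.5, -0.4, 0.4]
finger_gap: 46.4
```

Emit:
{"method": "drive_tool", "body": {
  "motion": [55,3.8,-3,0,0,0,0,55,7.6,-6,0,0,0,0,55,11.4,-9,0,0,0,0,55,15.2,-12,0,0,0,0,55,19,-15,0,0,0,0]
}}

```text
time: 1.1
ee_pos: [504.5, -173.7, 239.2]
orientation: [180.0, 0.0, 25.4]
ft_force: [0.5, -0.5, -0.3]
finger_gap: 47.3
```

Emit:
{"method": "drive_tool", "body": {
  "motion": [55,3.8,-3,0,0,0,-8,55,7.6,-6,2,0,0,-16,55,11.4,-9,4,0,0,-24,55,15.2,-12,6,0,0,-32,55,19,-15,8,0,0,-40]
}}

```text
time: 1.6
ee_pos: [607.9, 35.1, 162.0]
orientation: [-180.0, 0.0, 65.7]
ft_force: [0.5, -0.4, 0.6]
finger_gap: 47.3
```

Emit:
{"method": "drive_tool", "body": {
  "motion": [55,0.5,0,1.5,0,0,-8,55,0.5,0,3,0,0,-16,55,0.5,0,4,0,0,-24,55,0.5,0,5,0,0,-32,55,0.5,0,6,0,0,-36]
}}

```text
time: 2.1
ee_pos: [609.2, 38.0, 101.9]
orientation: [-179.9, -0.0, 101.6]
ft_force: [-1.3, 0.1, -0.4]
finger_gap: 46.7
```

Emit:
{"method": "drive_tool", "body": {
  "motion": [55,0,0,1.5,0,0,0,55,0,0,3,0,0,0,55,0,0,3.5,0,0,0,55,0,0,3.5,0,0,0]
}}

```text
time: 2.5
ee_pos: [608.9, 38.1, 66.7]
orientation: [-179.9, -0.0, 101.4]
ft_force: [0.4, 0.5, -0.3]
finger_gap: 47.3
```

Emit:
{"method": "drive_tool", "body": {
  "motion": [0,0,0,0,0,0,0,0,0,0,0,0,0,0,0,0,0,0,0,0,0,0,0,0,0,0,0,0,0,0,0,0,0,0,0]
}}

```text
time: 3.0
ee_pos: [610.3, 38.3, 68.8]
orientation: [179.9, 0.0, 101.4]
ft_force: [0.3, 0.8, 5.2]
finger_gap: 18.3
```

Run:
```python
from h import *
s=monitor.sense();print(s['ee_pos'],s['finger_gap'],s['ft_force'])
b=cap('scene');a=cap('top')
r=lambda c,u0,v0,w:cv2.resize(c['image'][v0:v0+w,u0:u0+w],(400,400),interpolation=cv2.INTER_CUBIC)
cv2.imwrite('pics/c3.png',cv2.convertScaleAbs(np.hstack([r(a,285,150,100),r(b,300,225,125)]),alpha=1.3))
```

```text
[610.26167719  38.32520293  68.8099033 ] 18.254249564601515 [0.28819325 0.83764269 5.21225177]
```

View pics/c3.png

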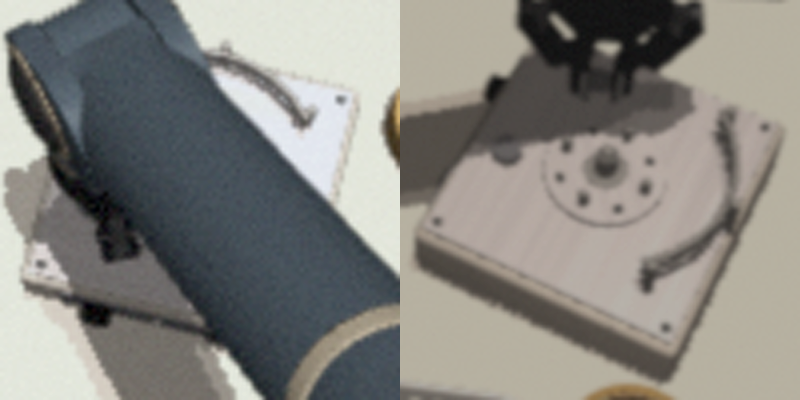

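Emit:
{"method": "drive_tool", "body": {
  "motion": [55,0,0,-0.5,0,0,0,55,0,0,-0.5,0,0,0,55,0,0,-0.5,0,0,0,55,0.7,0.6,-0.5,0,0,0,55,0.7,0.6,-0.5,0,0,0]
}}

```text
time: 3.6
ee_pos: [614.6, 48.0, 73.0]
orientation: [179.9, -0.1, 101.5]
ft_force: [0.3, 0.8, -0.4]
finger_gap: 47.0
```

Run:
```python
from h import *
s=monitor.sense();print(s['ee_pos'],s['finger_gap'],s['ft_force'],s['q'])
b=cap('scene')
r=lambda c,u0,v0,w:cv2.resize(c['image'][v0:v0+w,u0:u0+w],(500,500),interpolation=cv2.INTER_CUBIC)
cv2.imwrite('pics/c4.png',cv2.convertScaleAbs(r(b,325,215,80),alpha=1.8))
```

```text
[614.60066464  48.03852306  72.96706792] 47.007906380524055 [ 0.258224    0.78175808 -0.36789993] [ 14.2477598   35.71242784 -31.43524276 103.04284211  24.09018582
  47.98188402 -17.27467586]
```

View pics/c4.png

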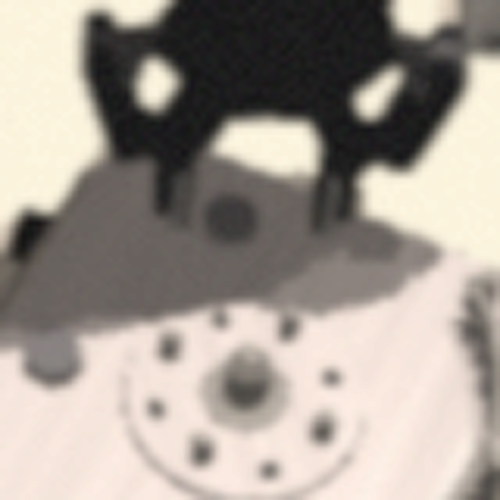

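Run:
```python
from h import *
b=ld('scene')
P=px(b,325+230.5/6.25-.5,215+217/6.25-.5,65);print(P,px(b,362,250))
print(delta([P[0],P[1]+1,62]))
```

```text
[607.09394948  45.3551106   65.        ] [608.87892833  44.14769059  64.10624599]
[ 0.03291746 -0.72791454  1.08532494]
```

Emit:
{"method": "drive_tool", "body": {
  "motion": [55,0,-0.6,0,0,0,0,55,0,-0.6,0.6,0,0,0,55,0,-0.6,1.1,0,0,0,55,0,-0.6,1.1,0,0,0]
}}

```text
time: 4.05
ee_pos: [607.8, 44.7, 61.1]
orientation: [-179.9, 0.0, 101.4]
ft_force: [-0.4, 0.4, 0.3]
finger_gap: 46.8
```

Emit:
{"method": "drive_tool", "body": {
  "motion": [0,0,0,0,0,0,0,0,0,0,0,0,0,0,0,0,0,0,0,0,0,0,0,0,0,0,0,0,0,0,0,0,0,0,0]
}}

```text
time: 4.55
ee_pos: [609.0, 45.3, 63.4]
orientation: [179.9, 0.0, 101.4]
ft_force: [-2.2, -0.3, 7.4]
finger_gap: 19.1
```

Emit:
{"method": "drive_tool", "body": {
  "motion": [0,0,0,0,0,0,0,0,0,0,0,0,0,0]
}}

```text
time: 4.75
ee_pos: [609.0, 45.3, 63.4]
orientation: [179.9, 0.0, 101.4]
ft_force: [-1.0, -1.2, 6.0]
finger_gap: 19.1
```

Emit:
{"method": "drive_tool", "body": {
  "motion": [0,0,0,-1,0,0,0,0,0,0,-3,0,0,0,0,0,0,-5,0,0,0,0,0,0,-7,0,0,0,0,0,0,-7,0,0,0]
}}

```text
time: 5.25
ee_pos: [610.2, 45.6, 135.2]
orientation: [179.7, 0.0, 101.4]
ft_force: [0.5, 0.3, -0.1]
finger_gap: 19.3
```

Run:
```python
from h import *
s=monitor.sense();print(s['ee_pos'],s['finger_gap'],s['ft_force'])
b=cap('scene')
r=lambda c,u0,v0,w:cv2.resize(c['image'][v0:v0+w,u0:u0+w],(500,500),interpolation=cv2.INTER_CUBIC)
cv2.imwrite('pics/c5.png',cv2.convertScaleAbs(r(b,315,190,90),alpha=1.8))
```

```text
[610.1562799   45.64790667 135.20630722] 19.256340048311227 [ 0.50775064  0.33469086 -0.05754397]
```

View pics/c5.png

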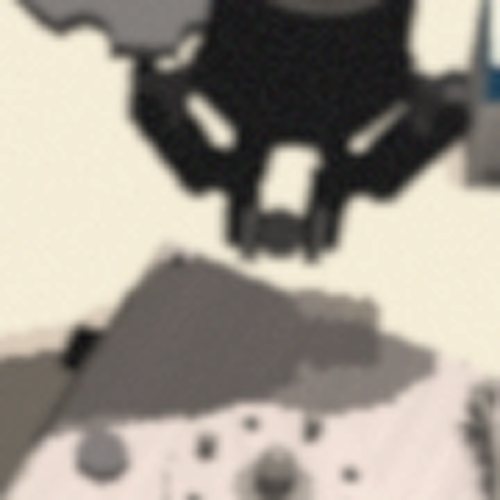

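Crop c5 shows the cap held between the pads at (280,232).

Emit:
{"method": "drive_tool", "body": {
  "motion": [0,-4,-1.9,0,0,0,0,0,-8,-3.8,0,0,0,0,0,-12,-5.8,0,0,0,0,0,-16,-7.7,0,0,0,0,0,-20,-9.6,0,0,0,0]
}}

```text
time: 5.8
ee_pos: [552.3, -171.6, 130.9]
orientation: [-179.9, -0.0, 101.4]
ft_force: [0.3, -0.2, 0.3]
finger_gap: 19.0
```

Emit:
{"method": "drive_tool", "body": {
  "motion": [0,-4,-2,0,0,0,0,0,-8,-4,0,0,0,0,0,-12.5,-6,2,0,0,0,0,-12.5,-6,5,0,0,0,0,-12.5,-6,7,0,0,0]
}}

```text
time: 6.3
ee_pos: [516.8, -306.9, 58.9]
orientation: [-179.8, -0.1, 101.1]
ft_force: [0.1, 0.6, -0.6]
finger_gap: 19.1
```

Emit:
{"method": "drive_tool", "body": {
  "motion": [0,0,0,2,0,0,0,0,0,0,2,0,0,0,50,0,0,2,0,0,0,50,0,0,2,0,0,0,50,0,0,2,0,0,0]
}}

```text
time: 6.8
ee_pos: [520.5, -304.6, 43.1]
orientation: [179.9, 0.1, 101.4]
ft_force: [-0.3, 0.6, 0.3]
finger_gap: 43.0
```

Emit:
{"method": "drive_tool", "body": {
  "motion": [50,0,0,0,0,0,0,50,0,0,-3,0,0,0,50,0,0,-7,0,0,0,50,0,0,-10,0,0,0,50,0,0,-10,0,0,0]
}}

```text
time: 7.3
ee_pos: [522.8, -305.4, 147.3]
orientation: [179.6, 0.4, 101.4]
ft_force: [0.9, 0.3, 0.1]
finger_gap: 42.5
```

Run:
```python
from h import *
a=cap('top');b=cap('scene')
print(delta([555.6,-29.2,137]))
r=lambda c,u0,v0,w:cv2.resize(c['image'][v0:v0+w,u0:u0+w],(400,400),interpolation=cv2.INTER_CUBIC)
cv2.imwrite('pics/c6.png',cv2.convertScaleAbs(np.hstack([r(b,300,225,125),r(b,220,320,130)]),alpha=1.5))
```

```text
[26.29524277  8.95383418  0.55974845]
```

View pics/c6.png

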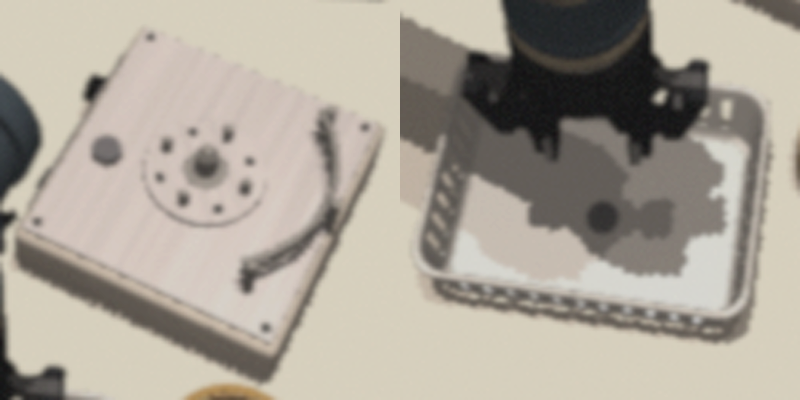

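Cap A is in the basket, at (602,217) in c6. Cap B is still at (107,150) on the deck.

Emit:
{"method": "drive_tool", "body": {
  "motion": [50,4,1.4,0,0,0,8,50,8,2.8,0,0,0,16,50,12,4.2,0,0,0,24,50,16,5.6,0,0,0,32,50,20,6.9,0,0,0,40]
}}

```text
time: 7.9
ee_pos: [546.7, -93.1, 140.5]
orientation: [-179.9, 0.1, 61.1]
ft_force: [0.9, 0.1, -0.2]
finger_gap: 42.6
```

Emit:
{"method": "drive_tool", "body": {
  "motion": [50,0,0,0,0,0,8,50,0,0,0,0,0,16,50,0,0,0,0,0,24,50,0,0,0,0,0,29,50,0,0,0,0,0,29]
}}

```text
time: 8.4
ee_pos: [546.7, -94.6, 140.6]
orientation: [-179.9, 0.1, 32.5]
ft_force: [-0.9, 0.6, -1.0]
finger_gap: 43.3
```

Run:
```python
from h import *
s=monitor.sense();print(s['ee_pos'],s['orientation'],delta([555.6,-29.5,61.5]))
```

```text
[546.68145596 -94.58701585 140.58435766] [-1.79919717e+02  1.38932780e-01  3.24544423e+01] [ 4.26448423 -5.00249562  7.90513559]
```

Emit:
{"method": "drive_tool", "body": {
  "motion": [53,2.2,-2.5,0,0,0,0,53,4.3,-5,0,0,0,0,53,4.3,-5,3,0,0,0,53,4.3,-5,5,0,0,0,53,4.3,-5,5,0,0,0]
}}

```text
time: 8.9
ee_pos: [554.3, -29.4, 88.6]
orientation: [-179.8, 0.4, 32.6]
ft_force: [-0.9, 0.3, 0.8]
finger_gap: 45.1
```

Run:
```python
from h import *
s=monitor.sense();print(s['ee_pos'],s['orientation'],s['finger_gap'],delta([555.6,-29.5,61.5]))
```

```text
[554.3178816  -29.39960716  88.59379537] [-179.75813848    0.36130105   32.56223996] 45.05541769980273 [0.11973748 0.08890014 2.7083272 ]
```

Emit:
{"method": "drive_tool", "body": {
  "motion": [53,0.1,0,1.4,0,0,0,53,0.1,0,2.7,0,0,0,53,0.1,0,2.8,0,0,0,53,0.1,0,2.8,0,0,0]
}}

```text
time: 9.3
ee_pos: [557.9, -29.1, 63.7]
orientation: [-180.0, 0.0, 32.4]
ft_force: [0.1, -0.3, -1.0]
finger_gap: 45.1
```

Emit:
{"method": "drive_tool", "body": {
  "motion": [0,0,0,0,0,0,0,0,0,0,0,0,0,0,0,0,0,0,0,0,0,0,0,0,0,0,0,0,0,0,0,0,0,0,0]
}}

```text
time: 9.8
ee_pos: [558.6, -29.0, 64.7]
orientation: [179.9, -0.1, 32.4]
ft_force: [-0.3, -0.3, 6.3]
finger_gap: 19.0
```

Emit:
{"method": "drive_tool", "body": {
  "motion": [0,0,0,0,0,0,0,0,0,0,-1,0,0,0,0,0,0,-4,0,0,0,0,0,0,-7,0,0,0,0,0,0,-7,0,0,0]
}}

```text
time: 10.3
ee_pos: [560.8, -28.6, 138.2]
orientation: [179.7, -0.4, 32.4]
ft_force: [0.6, -0.2, -0.3]
finger_gap: 19.2
```

Run:
```python
from h import *
s=monitor.sense();print(s['ee_pos'],s['orientation'],s['finger_gap'],delta([521,-315,135]))
b=cap('scene')
r=lambda c,u0,v0,w:cv2.resize(c['image'][v0:v0+w,u0:u0+w],(400,400),interpolation=cv2.INTER_CUBIC)
cv2.imwrite('pics/c7.png',cv2.convertScaleAbs(r(b,290,200,110),alpha=1.5))
```

```text
[560.75858793 -28.6233748  138.1917307 ] [179.74321452  -0.38673206  32.42877543] 19.165867087173563 [-18.71455491  22.03872553   0.2916346 ]
```

Emit:
{"method": "drive_tool", "body": {
  "motion": [0,-2.4,3.8,0,0,0,0,0,-4.8,7.6,0,0,0,0,0,-7.2,11.4,0,0,0,0,0,-9.6,15.2,0,0,0,0,0,-12,19,0,0,0,0]
}}

```text
time: 10.85
ee_pos: [557.5, -255.1, 132.8]
orientation: [-179.9, 0.1, 32.4]
ft_force: [-0.1, -0.3, 0.0]
finger_gap: 18.9
```

Emit:
{"method": "drive_tool", "body": {
  "motion": [0,-2.4,3.8,0,0,0,0,0,-2.4,3.8,3,0,0,0,0,-2.4,3.8,7,0,0,0,0,-2.4,3.8,9.5,0,0,0,0,-2.4,3.8,9.5,0,0,0]
}}

```text
time: 11.35
ee_pos: [554.8, -297.0, 33.9]
orientation: [-179.5, 0.3, 32.4]
ft_force: [-0.3, 0.4, -1.0]
finger_gap: 19.1
```

Emit:
{"method": "drive_tool", "body": {
  "motion": [50,0,0,0,0,0,0,50,0,0,0,0,0,0,50,0,0,0,0,0,0,50,0,0,0,0,0,0,50,0,0,-4,0,0,0]
}}

```text
time: 11.85
ee_pos: [555.3, -297.2, 75.3]
orientation: [-179.5, 0.3, 32.4]
ft_force: [-0.1, -0.2, -0.3]
finger_gap: 42.9
```

Emit:
{"method": "drive_tool", "body": {
  "motion": [100,0,0,-4,0,0,0,100,0,0,-8,0,0,0,100,0,0,-10,0,0,0,100,0,0,-10,0,0,0]
}}

```text
time: 12.25
ee_pos: [561.1, -299.4, 183.9]
orientation: [179.6, -0.3, 32.4]
ft_force: [-0.8, -0.5, -0.4]
finger_gap: 85.3
```

Run:
```python
from h import *
s=monitor.sense();print(s['ee_pos'],s['orientation'],s['finger_gap'],delta([505,312,150]))
b=cap('scene')
r=lambda c,u0,v0,w:cv2.resize(c['image'][v0:v0+w,u0:u0+w],(400,400),interpolation=cv2.INTER_CUBIC)
cv2.imwrite('pics/c8.png',cv2.convertScaleAbs(np.hstack([r(b,300,225,125),r(b,220,320,130)]),alpha=1.5))
```

```text
[ 561.07175223 -299.43300837  183.87401866] [179.55285628  -0.25952901  32.42639695] 85.29960562350115 [ 28.03745843 -54.64231609   3.08809958]
```

View pics/c8.png

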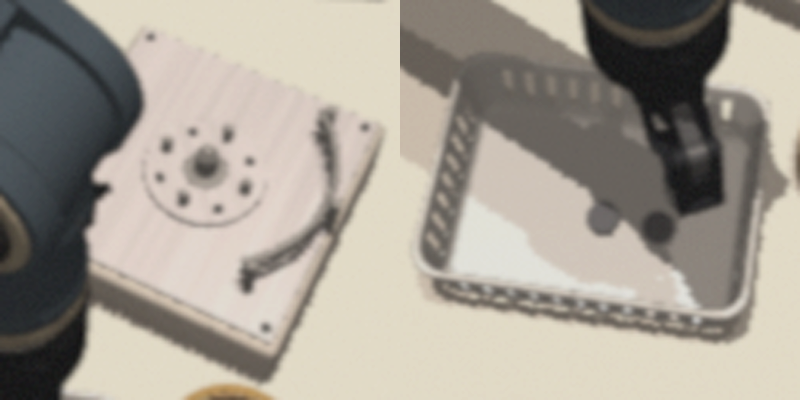

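Both caps are in the basket, at (602,217) and (658,227) in c8. Next is the wheel.

Emit:
{"method": "drive_tool", "body": {
  "motion": [100,2,-3.8,0,0,0,0,100,4,-7.6,0,0,0,0,100,6,-11.4,0,0,0,0,100,8,-15.2,0,0,0,0,100,9.5,-19,0,0,0,0]
}}

```text
time: 12.8
ee_pos: [536.0, -85.1, 177.6]
orientation: [-179.9, 0.1, 32.5]
ft_force: [0.2, 0.3, -0.4]
finger_gap: 85.2
```

Emit:
{"method": "drive_tool", "body": {
  "motion": [100,2,-3.8,0,0,0,0,100,4,-7.6,0,0,0,0,100,6,-11.4,0,0,0,0,100,8,-15.2,0,0,0,0,100,9.5,-19,0,0,0,0]
}}

```text
time: 13.3
ee_pos: [514.3, 125.7, 177.7]
orientation: [-180.0, 0.1, 32.5]
ft_force: [0.6, -0.3, 0.1]
finger_gap: 85.6
```

Emit:
{"method": "drive_tool", "body": {
  "motion": [100,2,-3.8,0,0,0,0,100,4,-7.6,0,0,0,0,100,6,-11.4,0,0,0,0,100,8,-15,0,0,0,0,100,8.5,-16,0,0,0,0]
}}

```text
time: 13.8
ee_pos: [498.7, 310.0, 177.8]
orientation: [-179.8, 0.0, 32.8]
ft_force: [-1.0, 0.2, -0.3]
finger_gap: 86.1
```

Run:
```python
from h import *
s=monitor.sense();print(s['ee_pos'],s['orientation'],s['finger_gap'],s['q'],delta([505,312,56]))
```

```text
[498.7154731  309.95617351 177.82286825] [-1.79804505e+02  4.29077970e-02  3.28390901e+01] 86.10536884125747 [ -14.76872226   24.7698657   -27.74854562  102.70670752   13.39304032
   55.83524583 -105.08255234] [ 0.64797982  0.21064039 12.18115717]
```

Emit:
{"method": "drive_tool", "body": {
  "motion": [60,0.6,0.2,2,0,0,0,60,0.6,0.2,6,0,0,0,60,0.6,0.2,9,0,0,0,60,0.6,0.2,9,0,0,0]
}}

```text
time: 14.2
ee_pos: [504.4, 302.7, 83.7]
orientation: [180.0, 0.7, 32.4]
ft_force: [-0.9, -0.5, -0.3]
finger_gap: 51.4
```

Run:
```python
from h import *
s=monitor.sense();print(s['ee_pos'],s['orientation'],s['finger_gap'],delta([505,312,42]))
b=cap('scene')
r=lambda c,u0,v0,w:cv2.resize(c['image'][v0:v0+w,u0:u0+w],(500,500),interpolation=cv2.INTER_CUBIC)
cv2.imwrite('pics/c9.png',cv2.convertScaleAbs(r(b,290,120,110),alpha=1.8))
```

```text
[504.35771492 302.6995038   83.7319021 ] [179.95939947   0.65209039  32.39872171] 51.404005676690765 [ 0.60001746 -0.75381618  4.16609822]
```

View pics/c9.png

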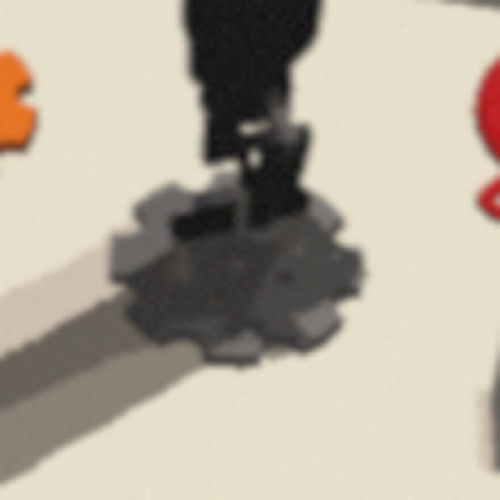

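Emit:
{"method": "drive_tool", "body": {
  "motion": [60,0.4,-0.7,0,0,0,0,60,0.4,-0.7,0,0,0,0,60,0.4,-0.7,0,0,0,0]
}}

```text
time: 14.55
ee_pos: [507.7, 315.3, 90.6]
orientation: [-180.0, -0.2, 32.5]
ft_force: [0.7, 0.1, -0.1]
finger_gap: 51.1
```

Run:
```python
from h import *
s=monitor.sense();print(s['ee_pos'],s['orientation'],s['finger_gap'],delta([505,312,42]))
```

```text
[507.72738435 315.32303664  90.59921893] [-1.79999501e+02 -1.73264246e-01  3.24687229e+01] 51.12520285857947 [-0.4231935   0.13398513  4.85866319]
```

Emit:
{"method": "drive_tool", "body": {
  "motion": [60,-0.3,0.1,2,0,0,0,60,-0.3,0.1,4,0,0,0,60,-0.3,0.1,4.7,0,0,0,60,-0.3,0.1,4.7,0,0,0,60,-0.3,0.1,4.7,0,0,0]
}}

```text
time: 15.05
ee_pos: [505.7, 312.3, 42.9]
orientation: [-180.0, -0.1, 32.4]
ft_force: [0.9, -0.3, 0.5]
finger_gap: 51.1
```

Emit:
{"method": "drive_tool", "body": {
  "motion": [0,0,0,0,0,0,0,0,0,0,0,0,0,0,0,0,0,0,0,0,0,0,0,0,0,0,0,0,0,0,0,0,0,0,0],
  "squeeze": 90
}}

```text
time: 15.55
ee_pos: [505.3, 312.6, 43.0]
orientation: [-180.0, -0.1, 32.4]
ft_force: [-1.4, 0.1, 6.2]
finger_gap: 12.3
```

Emit:
{"method": "drive_tool", "body": {
  "motion": [0,0,0,0,0,0,0,0,0,0,0,0,0,0,0,0,0,0,0,0,0]
}}

```text
time: 15.85
ee_pos: [505.3, 312.6, 43.0]
orientation: [-180.0, -0.1, 32.4]
ft_force: [-1.9, 0.1, 5.7]
finger_gap: 12.4
```

Run:
```python
from h import *
s=monitor.sense();print(s)
```

```text
{'time': 15.85, 'q': array([ -18.43435414,   34.86743857,  -23.46422244,  107.3492523 ,
         19.98561168,   41.7307866 , -110.75411597]), 'qvel': array([-0.06828787,  0.09004813,  0.02538079,  0.05056528, -0.059035  ,
       -0.05001836, -0.02092428]), 'joint_torque': array([ 4.96397652e-01, -4.60055459e+01, -4.02104482e+00, -1.54609251e+01,
        2.58478224e-01, -2.26438092e-01,  1.69856397e-03]), 'ee_pos': array([505.31571296, 312.62415367,  43.03526625]), 'orientation': array([-1.79983493e+02, -9.20777725e-02,  3.24464472e+01]), 'ft_force': array([-1.87757101,  0.14805652,  5.72351627]), 'torque': array([0.04732248, 0.32282043, 0.02183076]), 'finger_gap': 12.364938591897554}
```

Emit:
{"method": "drive_tool", "body": {
  "motion": [0,0,0,-1,0,0,0,0,0,0,-4,0,0,0,0,0,0,-8,0,0,0,0,0,0,-11,0,0,0,0,0,0,-12.5,0,0,0]
}}

```text
time: 16.35
ee_pos: [505.8, 312.2, 169.7]
orientation: [180.0, -0.2, 32.4]
ft_force: [0.4, -0.3, -3.7]
finger_gap: 12.4
```

Emit:
{"method": "drive_tool", "body": {
  "motion": [0,-0.6,2.5,0,0,0,0,0,-1.5,6,0,0,0,0,0,-2.3,10,0,0,0,0,0,-3.2,14,0,0,0,0,0,-4,17.5,0,0,0,0]
}}

```text
time: 16.85
ee_pos: [564.8, 139.5, 165.6]
orientation: [180.0, 0.2, 32.4]
ft_force: [0.7, 0.1, -3.5]
finger_gap: 12.2
```

Emit:
{"method": "drive_tool", "body": {
  "motion": [0,-0.8,3.5,0,0,0,1,0,-1.6,7,0,0,0,2,0,-2.4,10,0,0,0,4,0,-3.2,14,0,0,0,6,0,-3.7,16,0,0,0,6]
}}

```text
time: 17.35
ee_pos: [619.6, -17.6, 165.4]
orientation: [179.9, 0.2, 26.1]
ft_force: [0.5, -0.3, -5.1]
finger_gap: 12.3
```

Emit:
{"method": "drive_tool", "body": {
  "motion": [0,0,0,0,0,0,0,0,0,0,0,0,0,0,0,0,0,0,0,0,0]
}}

```text
time: 17.65
ee_pos: [618.8, -10.6, 166.2]
orientation: [-179.9, 0.1, 26.5]
ft_force: [0.4, 0.4, -3.9]
finger_gap: 12.2
```

Run:
```python
from h import *
s=monitor.sense();print(s['ee_pos'],s['orientation'],s['finger_gap'],s['ft_force'],s['torque'],delta([627,-27,165]))
a=cap('top');b=cap('scene')
r=lambda c,u0,v0,w:cv2.resize(c['image'][v0:v0+w,u0:u0+w],(500,500),interpolation=cv2.INTER_CUBIC)
cv2.imwrite('pics/c10.png',cv2.convertScaleAbs(r(b,295,190,140),alpha=1.6))
```

```text
[618.79192452 -10.5814997  166.24440567] [-1.79902925e+02  6.52359125e-02  2.65497277e+01] 12.24278624245578 [ 0.41858773  0.40581074 -3.90299897] [ 0.02085121 -0.00877047 -0.03744169] [5.27538096e-04 1.83579977e+00 1.21329863e-01]
```

View pics/c10.png

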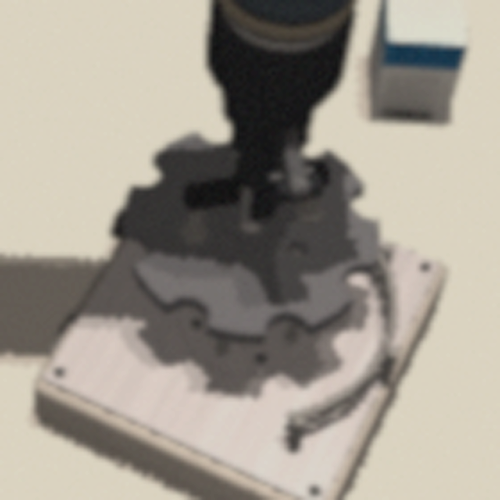

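Run:
```python
from h import *
from scipy.optimize import least_squares
for n in('scene','top'):
    c=ld(n);v,u=np.mgrid[0:480,0:640].reshape(2,-1)
    x=(u-c['cx'])/c['fx'];y=(v-c['cy'])/c['fy'];a,b=x,y
    for _ in range(8): s=1+c['k1']*(a*a+b*b);a,b=x/s,y/s
    P=(np.stack([a,-b,-np.ones_like(a)],1)*c['range_z'].reshape(-1,1))@rot(c).T+c['position']
    w=P[(abs(P[:,2]-134)<7)&(np.hypot(P[:,0]-619,P[:,1]+11)<95)]
    if len(w)<50: print(n,len(w));continue
    print(n,len(w),'z',np.median(w[:,2]),w[:,:2].min(0),w[:,:2].max(0))
    A=np.c_[w[:,:2],np.ones(len(w))];print('plane',np.linalg.lstsq(A,w[:,2],rcond=None)[0][:2])
    h=cv2.convexHull(w[:,:2].astype(np.float32)).reshape(-1,2)
    f=least_squares(lambda p:np.hypot(*(h-p).T)-78,[619,-11],loss='soft_l1',f_scale=1);print('c',f.x,np.round(f.fun,1))
    # bore / deck centre: holes not used; deck corners via plane
    d=P[(abs(P[:,2]-55)<4)&(np.hypot(P[:,0]-627,P[:,1]+27)<160)]
    print('deck rect',cv2.minAreaRect(d[:,:2].astype(np.float32)),np.median(d[:,2]))
```

```text
scene 2374 z 134.2690391443283 [541.33153664 -90.46314392] [696.53080837  55.08023156]
plane [-0.00328378  0.00770525]
c [618.77302936 -12.22782432] [-0.2  0.5 -0.3 -1.  -0.7 -0.5 -0.8 -1.2  1.5  0.7  0.7 -1.4 -0.7 -0.4
 -1.2 -1.5 -1.3 -0.6  0.3 -0.3 -0.2 -0.6  0.2  0.2  0.4  0.1 -0.1  0.1
 -0.4 -0.2 -0.   0.1 -0.3 -1.  -0.4]
deck rect ((628.4395751953125, -29.904129028320312), (205.3305206298828, 194.71722412109375), 75.32817077636719) 54.14783691055061
top 783 z 135.05840197618227 [542.0919392  -31.51815606] [678.73091391  66.53946952]
plane [ 0.00353392 -0.00244207]
c [620.25022166 -11.28083781] [ -4.1  -2.8  -0.8  -0.3  -0.3  -0.2   0.   -0.1  -0.1   0.2   0.2   0.5
   0.7   0.8   0.3   0.8  -0.1  -0.1  -0.1  -0.2  -2.9  -8.4 -19.8 -28.5
 -53.7 -59.9 -12.9  -8.9]
deck rect ((620.2039794921875, -43.47569274902344), (242.00250244140625, 193.91690063476562), 75.93353271484375) 54.688424463367255
```

Emit:
{"method": "drive_tool", "body": {
  "motion": [0,0,0.9,0,0,0,0,0,0,1.7,0,0,0,0,0,0,1.7,1.5,0,0,0,0,0,1.7,3,0,0,0,0,0,1.7,3,0,0,0]
}}

```text
time: 18.25
ee_pos: [624.6, -27.6, 133.2]
orientation: [-179.8, 0.4, 26.4]
ft_force: [-0.3, -0.4, -4.6]
finger_gap: 12.1
```

Emit:
{"method": "drive_tool", "body": {
  "motion": [0,0,0,0,0,0,0,0,0,0,0,0,0,0]
}}

```text
time: 18.45
ee_pos: [627.5, -27.0, 137.1]
orientation: [-180.0, -0.0, 26.5]
ft_force: [0.3, 0.9, -3.2]
finger_gap: 12.0
```

Emit:
{"method": "drive_tool", "body": {
  "motion": [0,0,-0.1,0.5,0,0,0,0,0,-0.1,1,0,0,0,0,0,-0.1,1.3,0,0,0,0,0,-0.1,1.3,0,0,0,0,0,-0.1,1.3,0,0,0]
}}

```text
time: 18.95
ee_pos: [626.9, -26.6, 123.9]
orientation: [180.0, 0.0, 26.4]
ft_force: [0.5, 0.3, -3.9]
finger_gap: 12.1
```

Emit:
{"method": "drive_tool", "body": {
  "motion": [0,0,0,0.2,0,0,0,0,0,0,0.5,0,0,0,0,0,0,0.5,0,0,0]
}}

```text
time: 19.25
ee_pos: [626.5, -26.6, 118.5]
orientation: [-180.0, 0.0, 26.4]
ft_force: [0.0, -0.3, -4.1]
finger_gap: 12.1
```

Emit:
{"method": "drive_tool", "body": {
  "motion": [0,0,0,0.2,0,0,0,0,0,0,0.4,0,0,0,0,0,0,0.4,0,0,0]
}}

```text
time: 19.55
ee_pos: [626.6, -26.6, 114.6]
orientation: [-180.0, 0.0, 26.4]
ft_force: [-0.3, -0.9, -4.8]
finger_gap: 12.4
```

Emit:
{"method": "drive_tool", "body": {
  "motion": [0,0,0,0.2,0,0,0,0,0,0,0.2,0,0,0]
}}

```text
time: 19.75
ee_pos: [626.7, -26.6, 112.7]
orientation: [-180.0, 0.0, 26.4]
ft_force: [0.0, -0.8, -3.7]
finger_gap: 12.2
```

Emit:
{"method": "drive_tool", "body": {
  "motion": [0,0,0,0.3,0,0,0,0,0,0,0.6,0,0,0,0,0,0,0.7,0,0,0,0,0,0,0.7,0,0,0]
}}

```text
time: 20.15
ee_pos: [626.6, -26.6, 105.6]
orientation: [-180.0, 0.0, 26.4]
ft_force: [-0.0, 0.8, -4.6]
finger_gap: 12.3
```

Emit:
{"method": "drive_tool", "body": {
  "motion": [0,0,0,0.1,0,0,0,0,0,0,0.2,0,0,0,0,0,0,0.2,0,0,0]
}}

```text
time: 20.45
ee_pos: [626.8, -26.5, 103.8]
orientation: [-180.0, 0.0, 26.4]
ft_force: [-1.1, -0.0, -3.8]
finger_gap: 12.0
```

Emit:
{"method": "drive_tool", "body": {
  "motion": [0,0,0,0.1,0,0,0,0,0,0,0.1,0,0,0,50,0,0,0.1,0,0,0,50,0,0,0.1,0,0,0,50,0,0,0.1,0,0,0]
}}

```text
time: 20.95
ee_pos: [627.4, -26.5, 103.6]
orientation: [180.0, -0.1, 26.4]
ft_force: [0.4, -0.9, -0.6]
finger_gap: 42.6
```

Emit:
{"method": "drive_tool", "body": {
  "motion": [50,0,0,0,0,0,0,50,0,0,-2,0,0,0,50,0,0,-6,0,0,0,50,0,0,-10,0,0,0,50,0,0,-14,0,0,0]
}}

```text
time: 21.45
ee_pos: [626.7, -26.5, 244.6]
orientation: [-180.0, -0.0, 26.4]
ft_force: [1.2, 0.5, 0.1]
finger_gap: 42.6
```

Emit:
{"method": "drive_tool", "body": {
  "motion": [50,-4,0,0,0,0,0,50,-8,2,0,0,0,0,50,-11,5,0,0,0,0,50,-13,9,0,0,0,0,50,-15,13,0,0,0,0]
}}

```text
time: 21.95
ee_pos: [549.9, -211.2, 243.8]
orientation: [179.9, -0.0, 26.5]
ft_force: [1.1, 0.3, -0.2]
finger_gap: 42.7
```

Emit:
{"method": "drive_tool", "body": {
  "motion": [50,-1,4,0,0,0,0,50,-2,8,0,0,0,0,50,-2,12,0,0,0,0,50,-2,14,0,0,0,0,50,-2,14,0,0,0,0]
}}

```text
time: 22.45
ee_pos: [594.6, -347.7, 242.1]
orientation: [179.9, 0.0, 26.2]
ft_force: [-0.4, 0.7, -0.5]
finger_gap: 42.9
```

Run:
```python
from h import *
b=cap('scene');a=cap('top')
r=lambda c,u0,v0,w:cv2.resize(c['image'][v0:v0+w,u0:u0+w],(400,400),interpolation=cv2.INTER_CUBIC)
cv2.imwrite('pics/c11.png',cv2.convertScaleAbs(np.hstack([cv2.resize(b['image'],(400,400)),r(b,295,210,140)]),alpha=1.5))
for n,c in(('scene',b),('top',a)):
    v,u=np.mgrid[0:480,0:640].reshape(2,-1)
    x=(u-c['cx'])/c['fx'];y=(v-c['cy'])/c['fy'];p,q=x,y
    for _ in range(8): s=1+c['k1']*(p*p+q*q);p,q=x/s,y/s
    P=(np.stack([p,-q,-np.ones_like(p)],1)*c['range_z'].reshape(-1,1))@rot(c).T+c['position']
    w=P[(abs(P[:,2]-75)<12)&(np.hypot(P[:,0]-626,P[:,1]+27)<60)]
    print(n,len(w),np.median(w[:,2]),np.linalg.lstsq(np.c_[w[:,:2],np.ones(len(w))],w[:,2],rcond=None)[0][:2],'deck',np.median(P[(abs(P[:,2]-55)<4)&(np.hypot(P[:,0]-626,P[:,1]+27)<140)][:,2]))
```

```text
scene 797 70.97336751523198 [-0.0005795   0.00594006] deck 53.98827243206864
top 1154 72.38043988120592 [0.00523245 0.00354594] deck 54.722099525998374
```

View pics/c11.png

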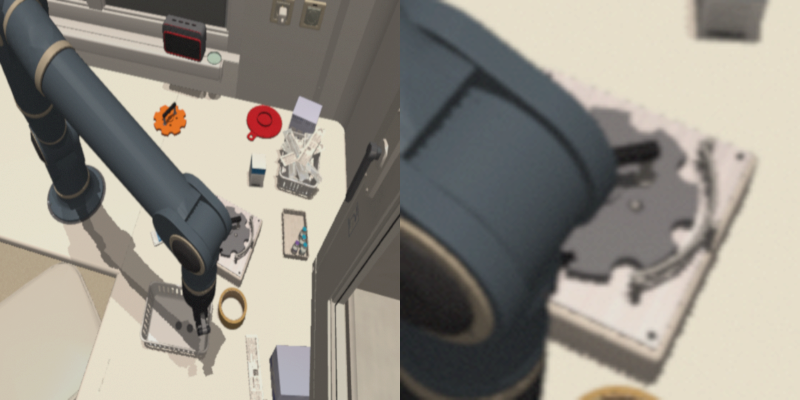

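c11 shows the wheel flat on the flange, with a stud visible in its hole at (635,205). Both caps are in the basket, and the gripper is clear of everything. The disc top measures 71–72.4 mm against 72 mm when fully home, so I'm handing in.

```bash
python3 -c "
from h import *
print(order.finish_job())"
```

```text
the job is handed in; nothing more can be done
None
```

The job is done and handed in at about 22.5 s of robot time: both caps are in the white basket, and the grey star wheel is on the drive, released, with its handle up.

**Caps:** The first attempt on one cap closed on its top. It pressed with about 5 N and shifted the cap a few millimetres on the deck. I re-measured it and the second grip held. The pictures after each drop and the last one show both caps in the basket.

**Wheel:** I turned it about 6° to match the stud angle seen in the camera. It went over the pin and down onto the studs with no contact force beyond its own weight.

**Last checks:**
- **Seating:** The disc top measured 71.0 mm with the scene camera and 72.4 mm with the top camera, against 72 mm when fully home. The 1.4 mm difference is within camera calibration.
- **Level:** Tilt came out under 0.4°.
- **Clearance:** The gripper was open and well clear, with no contact force.
- **Items to leave alone:** The arm never touched them. The carton and tape show in place in the last picture. The arm hid most or all of the swabs and vials, so I did not check those again.

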